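Start the screw of a core clamp by its thread drop

ROBOT

A 6-joint arm with a two-finger parallel gripper is mounted at the origin on a cart in front of the work surface, level with it; the furniture and walls round the work are solid. World frame = base frame: x ahead of the robot, y to its left, z up, the work surface at z = 0. Lengths are in m, angles in rad, forces in N, time in s.
With the tool pointing down it reaches from about 0.275 to 0.825 m from the base axis. Payload 4.9 kg.
Tool frame: the origin (TCP) lies midway between the tips of the shut fingers; the grasp point (between the pads) lies 19 mm behind it; z points along the fingers, y is the line along which they close (so a half turn about z gives the same grasp; the last joint's range is limited). The gripper opens to 85 mm and grips with 20 to 120 N. Pads are 22 mm wide; open, the fingers measure 114 mm over their backs; the gripper's body (76 mm by 85 mm) begins 54 mm behind the grasp point. The pads swing forward as they close: fully open they stand 13 mm farther back than shut.
Start: joints at [1.033, 0.326, -0.193, 1.052, 0, 1.437], TCP at [0.216, 0.506, 0.231] pointing down, gripper open.
Joint ranges: [-2.65, 2.65], [-0.97, 1.79], [-1.3, 1.35], [-1.93, 2.1], [-1.47, 1.37], [-3.14, 3.14]. Speed limits (rad/s): [2.57, 2.57, 3.14, 3.14, 3.14, 3.14].

INTERFACE

Orientations are given as a unit quaternion [x, y, z, w].
In Python, from bench import bot gives the robot as it stands. Calls block until the motion is done:
- bot.reach(position, orientation): joint-space move of the TCP to a pose.
- bot.move_l(position, vel=0.15, attitude=None): straight line of the TCP; attitude=None keeps the orientation; vel is the mean speed in m/s.
- bot.move_j(angles): joint-space move.
- bot.command_gripper(opening): finger opening in m; the grip force is fixed at half the most; returns when the fingers have stopped.
- bot.dwell(seconds).
- bot.ik(position, orientation): joint angles nearest the present ones, or None.
- bot.get_state(): the state.
- bot.read_camera(name): name is "scene" or "top" or "wrist"; returns the picture (480x640x3 uint8, red, green, blue); there is no depth.
- bot.camera_params(name): a dict with "fovy" (degrees; the focal length in pixels is half the picture's height over the tangent of half this angle, whatever the lens; pixels are square), "cx", "cy" (the principal point, pixels), "k1" (the pictures are not rectified: a ray, as slopes to the right and down, at radius r is drawn at 1 + k1 r^2 times it, then the intrinsics apply), "world_to_cam" (4x4, takes a point from world to camera coordinates); the wrist camera has in their place "hand_eye" (4x4, takes a point from camera to tool coordinates, whose origin is the TCP and whose axes are the flange's). Camera axes: x right, y up, looking along -z (the intrinsics and any distortion apply to the point x, -y, -z); pixel columns grow to the right and rows downward; lengths in m; the calibration is good to about 2 mm. A picture is of the moment at which its call begins: read the wrist's pose just before it. camera_params takes no time and is no camera call.
A pose or a line that the arm cannot do raises bot.PlanningError and nothing moves.
- bot.close_job(): hands the job in; it is judged then, once.
The state is a dict: "time": time; "q": joint angles; "joint_vel": joint speeds; "tau": joint torques, N m; "eef_pos": TCP position; "tool_rot": TCP orientation; "force": force on the tool from outside, world axes, zero at the start; "torque": the same for the moment, N m; "opening": finger opening in m; "finger_force": force on a finger pad.
Only numpy, scipy, OpenCV 4.12 (cv2) and the standard library are available. Lean on these libraries where they do the work, as an engineer would, in place of code of your own. Each camera call takes 0.05 s, during which the arm holds its last target. There are 200 camera calls.

TASK

The hand screw of the blue core clamp stands in its threaded boss but its thread has not caught. Turn it backward (counter-clockwise seen from above) until it drops into the thread, then forward (clockwise) one full turn from there, without ever pulling it out. Finish while still gripping the knob, with the screw started one turn; leave the loose things round the clamp where they are.

Things in the scene. Friction and masses are not known exactly. Their poses are not given: they have to be found in the camera images.
- core_clamp: Fixed clamp: blue base 110 x 130 x 10 mm, two steel posts, a blue bridge and in its middle an aluminium threaded boss 52 mm across, whose open rim, 130 mm above the table, is the clamp's highest part. A grey core stands below the boss. Origin: centre of the base's underside, on the axis of boss and screw; z up; a red dot on the rim lies on its -x side.
- boss_land (a point): Centre of the boss at the height of its two level inner lands, 5 mm below the rim. The lands lie half a turn apart, each with an end stop that blocks clockwise turning. Between them are two 42 degree openings, centred on the clamp's -x and +x sides; over them the screw's lugs fall in. The far side of each opening stops further backward turning.
- boss_thread (a point): Centre of the boss 8 mm below the lands, where the thread begins: right-hand, two-start, lead 16 mm a turn, about 1.3 turns deep. A free screw falls 7 to 8 mm from lands to thread. Its origin is then about 78 mm above the clamp's origin, and about 62 mm one forward turn later.
- clamp_screw: Loose upright hand screw, about 0.25 kg, 106 mm long: steel shank 23 mm thick, lugs on its -x and +x sides at z = 42 mm, black knob on top at z = 82 to 106 mm. Origin: centre of the shank's lower end; z up to the knob. At the start its lugs rest on the lands, origin 85 mm above the clamp's. It turns easily, with up to 3 degrees of tilt slack.
- knob_grip (a point): Centre of the screw's round black ribbed knob, 40 mm across and 24 mm high, to be gripped at any angle. A white line on its top runs from the middle to the screw's -x edge; line at the red dot = lugs in the middle of the openings. At the start the line is 50 to 129 degrees clockwise of the dot. The screw drops only when let go or lowered.
- spare_core: Loose grey mortar core, 42 mm across, 40 mm high, left of the clamp; bystander. Origin: centre of the underside.
- tin: Loose round sheet-metal tin with lid, 61 mm across, 35 mm high; bystander. Origin: centre of the underside.
- can: Loose open steel can, 70 mm across, 62 mm high; bystander. Origin: centre of the underside.
- box_of_labels: Loose small cardboard box with a blue lid, 37 x 59 x 28 mm; bystander. Origin: centre of the underside.
Not all that is in view belongs to the job. Of the things shaped like the clamp_screw, the steel one is meant.

How it is judged:
By the outcome, as a careful person would: the job done as asked, in the order asked, and still so for the second after the job is handed in, while the arm keeps its last pose, push and grip.
It also fails if it takes over 72 s, if anything falls off the work surface, if the arm or the gripper's body presses on something with over 40 N, if the wrist force passes 120 N, or if a joint passes its speed limit or range.

## Working session

There is one attempt and no reset: what is moved stays moved. The work goes in short steps, each a Python script; the robot and the scene stay as the last script left them, time stands still between calls to the robot, and variables do not carry over. Pictures are saved under pics/ and viewed, at most 10 in all, crops included, and the job is handed in when it is done.

```bash
ls; mkdir -p pics; python3 - <<'E'
from bench import bot
import cv2,numpy as np
a=bot.read_camera("scene");b=bot.read_camera("top")
cv2.imwrite("pics/scene.png",a[...,::-1]);cv2.imwrite("pics/top.png",b[...,::-1])
for n in("scene","top","wrist"):print(n,bot.camera_params(n))
print(bot.get_state())
E
```

```text
pics
scene {'fovy': 47.770039984206676, 'cx': 325.0579744066949, 'cy': 242.09182404532825, 'k1': -0.1584685951297075, 'world_to_cam': array([[-0.82801793, -0.56016582, -0.02450632,  0.5975608 ],
       [ 0.26063101, -0.42321764,  0.8677317 , -0.16045072],
       [-0.49644515,  0.7121103 ,  0.49642838, -0.9885318 ],
       [ 0.        ,  0.        ,  0.        ,  1.        ]])}
top {'fovy': 56.81901122166769, 'cx': 323.690773469193, 'cy': 249.4969651764564, 'k1': -0.010550118994884984, 'world_to_cam': array([[-0.02412973, -0.99939145,  0.02518892,  0.23118201],
       [ 0.99737999, -0.02234705,  0.06880229, -0.54102155],
       [-0.06819753,  0.02678311,  0.99731227, -1.16074368],
       [ 0.        ,  0.        ,  0.        ,  1.        ]])}
wrist {'fovy': 63.86322634975217, 'cx': 326.570519434928, 'cy': 236.8629723472114, 'k1': 0.02797816860364308, 'hand_eye': array([[ 4.81356102e-04,  9.46909436e-01,  3.21500060e-01,
         8.30431111e-02],
       [ 9.99999683e-01, -2.51662100e-04, -7.56002137e-04,
         5.13116869e-04],
       [-6.34956177e-04,  3.21500321e-01, -9.46909257e-01,
        -1.41920719e-01],
       [ 0.00000000e+00,  0.00000000e+00,  0.00000000e+00,
         1.00000000e+00]])}
{'time': 0.1, 'q': array([ 1.03277119e+00,  3.26857898e-01, -1.93490495e-01,  1.05200748e+00,
       -3.03031620e-05,  1.43654283e+00]), 'joint_vel': array([ 0.00109075, -0.00281495,  0.0020804 ,  0.00182589, -0.00117559,
        0.00035637]), 'tau': array([ 3.96969308e-04, -4.44239616e+01,  2.63037568e+01,  7.84228498e-03,
       -8.17219734e-05, -1.49541086e-05]), 'eef_pos': array([0.21584125, 0.5053039 , 0.23058409]), 'tool_rot': array([ 2.00517137e-01,  9.79689884e-01, -7.41132648e-04, -2.42901212e-04]), 'force': array([-0.17899744, -0.38911512, -0.58165795]), 'torque': array([ 0.03754994, -0.01738865, -0.01833697]), 'finger_force': 0.0, 'opening': 0.08539949286237172}
```

View pics/scene.png

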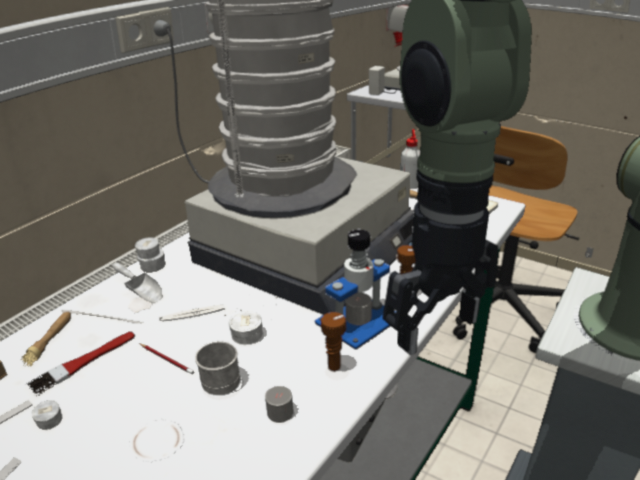

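View pics/top.png

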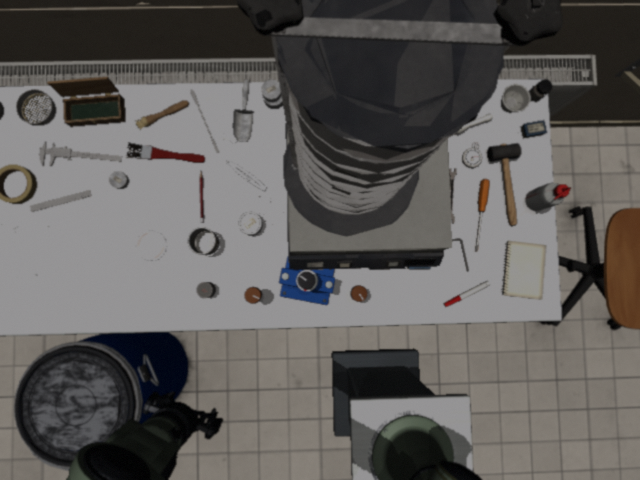

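Candidates: the black-knobbed steel screw in the blue clamp (scene 358,240 / top 307,281), and two brown screw-like decoys (scene 333,325 and 406,258; top 254,295 and 359,294). I choose the steel one in the clamp. Next I measure it and take a close crop.

```bash
cat > h.py <<'E'
from bench import bot
import cv2,numpy as np
from scipy.spatial.transform import Rotation as R
def cam(n,st=None):
    p=bot.camera_params(n);f=240/np.tan(np.radians(p['fovy']/2))
    if n=='wrist':
        T=np.eye(4);T[:3,:3]=R.from_quat(st['tool_rot']).as_matrix();T[:3,3]=st['eef_pos'];C=T@p['hand_eye']
    else: C=np.linalg.inv(p['world_to_cam'])
    return p,f,C
def ray(n,u,v,st=None):
    p,f,C=cam(n,st);d=np.array([(u-p['cx'])/f,(v-p['cy'])/f]);s=d.copy()
    for _ in range(20): s=d/(1+p['k1']*(s@s))
    r=C[:3,:3]@np.array([s[0],-s[1],-1]);return C[:3,3],r/np.linalg.norm(r)
def plane(n,u,v,z,st=None):
    o,r=ray(n,u,v,st);return o+r*(z-o[2])/r[2]
def tri(*rs):
    A=sum(np.eye(3)-np.outer(r,r) for o,r in rs);b=sum((np.eye(3)-np.outer(r,r))@o for o,r in rs)
    X=np.linalg.solve(A,b);return X,[float(np.linalg.norm(np.cross(X-o,r))) for o,r in rs]
E
python3 - <<'E'
from h import *
a=cv2.imread("pics/scene.png");b=cv2.imread("pics/top.png")
def knob(im,x0,x1,y0,y1,t):
    m=(im[y0:y1,x0:x1].max(2)<t).astype(np.uint8);n,l,s,c=cv2.connectedComponentsWithStats(m);i=1+s[1:,4].argmax()
    return s[i,:4]+[x0,y0,0,0],s[i,4],c[i]+[x0,y0]
ks=knob(a,335,385,222,255,50);kt=knob(b,290,325,267,295,45);print(ks,kt)
print(tri(ray('scene',*ks[2]),ray('top',*kt[2])))
c=np.hstack([cv2.resize(a[220:350,310:420],(440,520),interpolation=2),cv2.resize(b[262:307,275:340],(360,520*0+249),interpolation=2) if 0 else cv2.copyMakeBorder(cv2.resize(b[262:307,275:335],(360,270),interpolation=2),0,250,0,0,0)])
cv2.imwrite("pics/c1.png",c)
E
```

```text
(array([348, 230,  23,  22]), np.int32(363), array([359.1184573 , 240.99173554])) (array([299, 273,  16,  16]), np.int32(173), array([307.31213873, 280.78612717]))
(array([0.46573831, 0.26243072, 0.17521123]), [0.001138666737436803, 0.0011386667374367941])
```

View pics/c1.png

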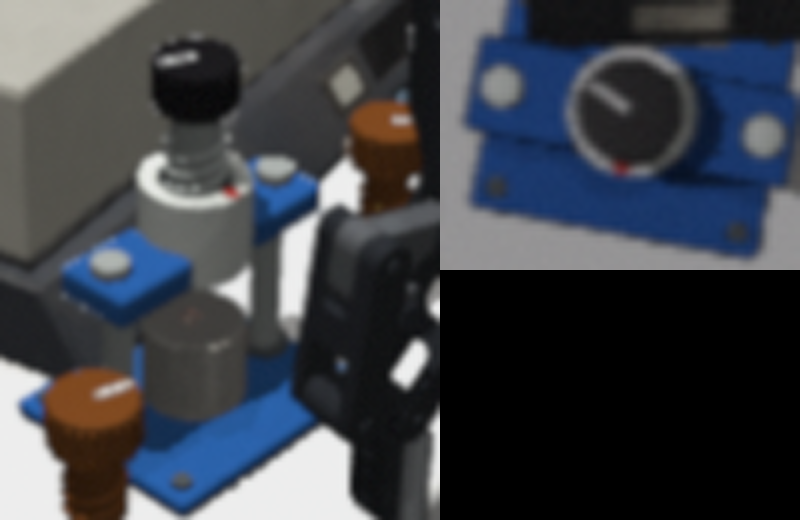

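```bash
cat >> h.py <<'E'
def quat(deg):  # tool down, tool x at world angle deg
    c,s=np.cos(np.radians(deg)),np.sin(np.radians(deg))
    return R.from_matrix(np.array([[c,s,0],[s,-c,0],[0,0,-1]])).as_quat()
def snap(name):
    st=bot.get_state();im=bot.read_camera('wrist');cv2.imwrite(f'pics/{name}.png',im[...,::-1])
    np.savez(f'pics/{name}.npz',eef_pos=st['eef_pos'],tool_rot=st['tool_rot']);return st,im
E
python3 - <<'E'
from h import *
print(plane('top',307,265,0),plane('top',290,250,.13),plane('top',345,236,.14))
print(tri(ray('scene',300,252),ray('top',287,252)), 'box front-left top corner?')
bot.reach([.40,.25,.29],quat(150)); s=bot.get_state();print(s['q'],s['time'])
snap('w1')
bot.reach([.455,.2624,.27],quat(150)); s=bot.get_state();print(s['q'],s['time'],s['force'])
snap('w2')
a=cv2.imread('pics/w1.png');b=cv2.imread('pics/w2.png')
cv2.imwrite('pics/w12.png',cv2.resize(np.hstack([a,b]),(800,300),interpolation=3))
E
```

```text
[0.50672566 0.26381532 0.        ] [0.5390392 0.3021087 0.13     ] [0.5687916  0.17040077 0.14      ]
(array([0.54278579, 0.31498152, 0.15473796]), [0.01214731271220376, 0.012147312712203893]) box front-left top corner?
[ 4.03152802e-01  1.45170377e-01 -2.78290160e-01  1.14756736e+00
  4.91945421e-04  9.25800157e-01] 1.3167
[ 3.84169762e-01  2.60053369e-01 -1.87132912e-01  1.12610065e+00
  2.04982741e-04  9.06256827e-01] 1.7167 [-0.44145629 -0.13815828  0.19336339]
```

View pics/w12.png

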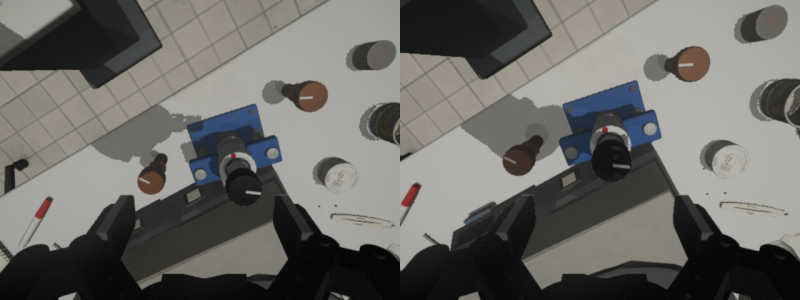

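```bash
python3 - <<'E'
from h import *
for n,(x0,x1,y0,y1) in dict(w1=(340,430,220,340),w2=(280,390,180,300)).items():
    im=cv2.imread(f'pics/{n}.png')[y0:y1,x0:x1];h=cv2.cvtColor(im,cv2.COLOR_BGR2HSV)
    red=((h[...,1]>150)&((h[...,0]<8)|(h[...,0]>172))&(h[...,2]>90)).astype(np.uint8)
    dark=(h[...,2]<48).astype(np.uint8)
    for nm,m in(('red',red),('dark',dark)):
        k,l,s,c=cv2.connectedComponentsWithStats(m);i=1+s[1:,4].argmax();print(n,nm,s[i]+[x0,y0,0,0,0],c[i]+[x0,y0])
    z=cv2.resize(im,None,fx=4.5,fy=4.5,interpolation=2)
    cv2.imwrite(f'pics/{n}c.png',z)
a=cv2.imread('pics/w1c.png');b=cv2.imread('pics/w2c.png');cv2.imwrite('pics/wc.png',cv2.resize(np.hstack([a[:,:405],b[:,:395],])[:540],(800,540)))
E
```

```text
w1 red [371 246   6   6  30] [373.36666667 248.63333333]
w1 dark [ 340  253   90   84 3770] [382.70265252 297.43607427]
w2 red [324 204   8   7  43] [327.86046512 207.06976744]
w2 dark [ 280  212  110   88 4958] [331.38947156 259.31343284]
```

View pics/wc.png

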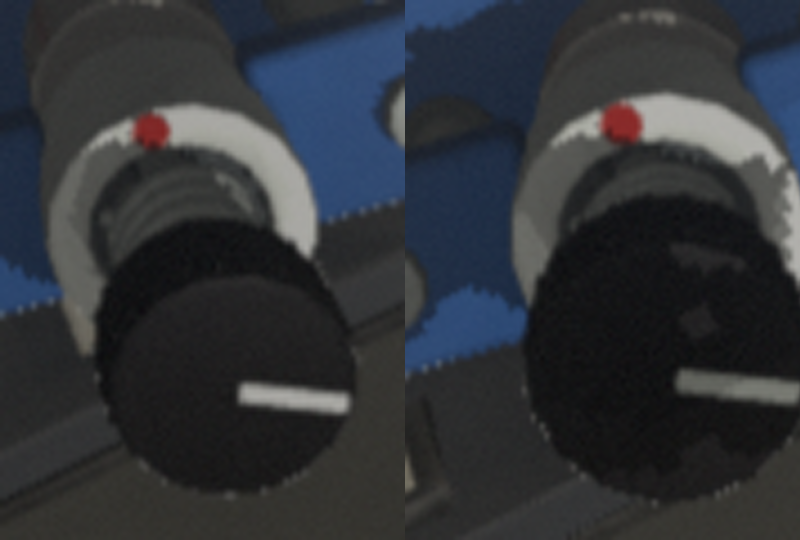

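The crops show the steel screw. The red dot is at w1 (373,249) and w2 (328,207); the line's inner end is at w1 (393,307.6) and w2 (340.4,264.4).

```bash
python3 - <<'E'
from h import *
W={n:dict(np.load(f'pics/{n}.npz')) for n in('w1','w2')}
r=lambda n,u,v:ray('wrist',u,v,W[n])
top,e1=tri(r('w1',392.6,306.5),r('w2',340.2,263.8));dot,e2=tri(r('w1',373.4,248.6),r('w2',327.9,207.1))
print('knob top',top,e1,'dot',dot,e2)
a=plane('wrist',392.9,307.6,top[2],W['w1']);b=plane('wrist',417.8,309.8,top[2],W['w1'])
ang=lambda d:np.degrees(np.arctan2(d[1],d[0]))
print('line ang',ang(b-a),np.linalg.norm(b-a),'dot ang',ang(dot-top),np.linalg.norm((dot-top)[:2]))
# rim centre from posts/ellipse: fit light ring outer edge in w1 with plane z=dot
P=[plane('wrist',340+x/4.5,220+y/4.5,dot[2],W['w1'])[:2] for x,y in((50,210),(90,145),(192,103),(285,150),(312,195),(318,235))]
P=np.array(P);A=np.c_[2*P,np.ones(len(P))];s=np.linalg.lstsq(A,(P**2).sum(1),rcond=None)[0];print('rim',s[:2],np.sqrt(s[2]+s[:2]@s[:2]))
print('dot from rim',ang(dot[:2]-s[:2]),np.linalg.norm(dot[:2]-s[:2]))
E
```

```text
knob top [0.46755903 0.26624872 0.18927992] [7.52700288153714e-05, 7.527002881524295e-05] dot [0.44557792 0.27029254 0.12903309] [6.405584703410798e-05, 6.405584703408211e-05]
line ang 54.53733883244973 0.017789142186983856 dot ang 169.57596293874653 0.0223499818328677
rim [0.46716281 0.26576539] 0.025530723270762678
dot from rim 168.1546599618709 0.022054530229500716
```

```bash
cat >> h.py <<'E'
AX=np.array([.4672,.2660])
def show(t):
    s=bot.get_state();print(t,round(s['time'],2),'q6',round(float(np.degrees(s['q'][5])),1),'p',s['eef_pos'].round(4),'F',s['force'].round(1),'M',s['torque'].round(2),'op',round(s['opening'],4),'ff',round(s['finger_force'],1));return s
def turn(deg,steps=1,dz=0.):  # deg>0 forward (clockwise)
    q=bot.get_state()['q'].copy();q[5]+=np.radians(deg);bot.move_j(q)
E
python3 - <<'E'
from h import *
bot.command_gripper(.06);show('open')
bot.reach([*AX,.22],quat(150));show('above')
bot.move_l([*AX,.163],vel=.06);show('down')
bot.command_gripper(.03);show('grip')
turn(-57);show('half');turn(-57);show('back')
snap('b1')
E
```

```text
open 2.14 q6 51.9 p [0.4547 0.2625 0.2705] F [-0.4 -0.2  0.1] M [-0.02  0.02  0.01] op 0.06 ff 0.0
above 2.47 q6 51.8 p [0.4659 0.2655 0.2193] F [-0.4  0.7  0.2] M [-0.01 -0.09 -0.01] op 0.06 ff 0.0
down 3.57 q6 51.8 p [0.4675 0.2661 0.1634] F [ 0.4 -0.2  0.2] M [ 0.03 -0.01 -0.01] op 0.0598 ff 0.0
grip 3.88 q6 51.8 p [0.4674 0.2659 0.1635] F [-0.8 -1.2  2.9] M [-0.29  0.14  0.02] op 0.0388 ff 59.9
half 4.83 q6 -5.2 p [0.4672 0.2663 0.1635] F [-0.5  1.1  1.8] M [ 0.26  0.39 -0.01] op 0.0386 ff 60.5
back 5.77 q6 -62.1 p [0.466  0.2657 0.1626] F [-3.1 -0.4 -3.4] M [-0.2   0.83 -0.06] op 0.0384 ff 60.4
```

```bash
python3 - <<'E'
from h import *
bot.command_gripper(.06);bot.dwell(.5);show('released')
snap('b2')
a=cv2.imread('pics/b1.png');b=cv2.imread('pics/b2.png')
cv2.imwrite('pics/b12.png',np.hstack([a[80:480,130:530],b[80:480,130:530]]))
E
```

```text
released 6.66 q6 -62.2 p [0.4672 0.2663 0.1635] F [-0.6 -0.1  0.2] M [-0.01 -0.02 -0.02] op 0.06 ff 0.0
```

View pics/b12.png

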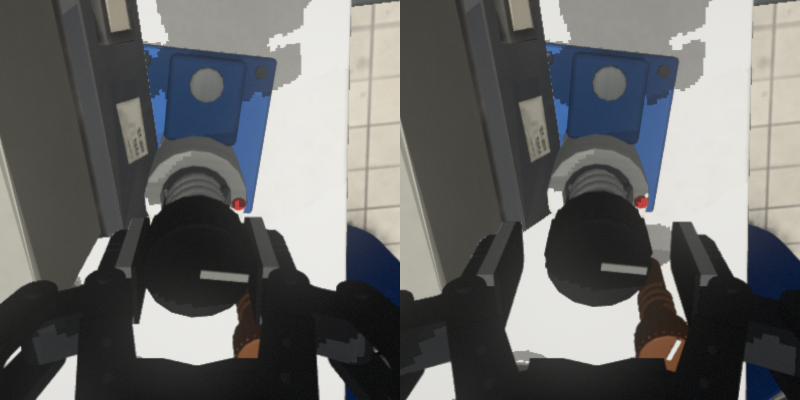

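```bash
cat >> h.py <<'E'
def look(im,st,roi=(280,480,300,420)):
    """top white line in roi (x0,x1,y0,y1): height of inner end over axis, world angle"""
    x0,x1,y0,y1=roi;g=cv2.cvtColor(im,cv2.COLOR_BGR2HSV)[y0:y1,x0:x1]
    m=((g[...,2]>95)&(g[...,1]<60)).astype(np.uint8);n,l,s,c=cv2.connectedComponentsWithStats(m)
    for i in range(1,n):
        pts=np.argwhere(l==i)[:,::-1].astype(np.float32)
        if not 120<len(pts)<1200: continue
        (cx,cy),(w,h),a=cv2.minAreaRect(pts)
        if not 2.8<max(w,h)/min(w,h)<10: continue
        B=cv2.boxPoints(((cx,cy),(w,h),a));e=[(B[0]+B[1])/2,(B[2]+B[3])/2]
        if np.linalg.norm(B[0]-B[1])>np.linalg.norm(B[1]-B[2]): e=[(B[1]+B[2])/2,(B[3]+B[0])/2]
        best=None
        for p,q in((e[0],e[1]),(e[1],e[0])):
            o,r=ray('wrist',p[0]+x0,p[1]+y0,st);t=((AX-o[:2])@r[:2])/(r[:2]@r[:2]);X=o+t*r
            d=np.linalg.norm(X[:2]-AX);Y=plane('wrist',q[0]+x0,q[1]+y0,X[2],st)
            v=(d,round(X[2],4),round(float(np.degrees(np.arctan2(*(Y-X)[1::-1]))),1),np.linalg.norm(Y-X).round(4),(p+[x0,y0]).round(),(q+[x0,y0]).round())
            print('  cand',v)
E
python3 - <<'E'
from h import *
for n in('b1','b2'): print(n);look(cv2.imread(f'pics/{n}.png'),dict(np.load(f'pics/{n}.npz')))
E
```

```text
b1
  cand (np.float64(0.0025584045714383205), np.float64(0.1896), 167.9, np.float64(0.0169), array([330., 354.]), array([378., 358.]))
  cand (np.float64(0.01856256174639834), np.float64(0.1973), -12.1, np.float64(0.0158), array([378., 358.]), array([330., 354.]))
b2
  cand (np.float64(0.0018175163851752707), np.float64(0.1869), 167.8, np.float64(0.0164), array([331., 346.]), array([376., 351.]))
  cand (np.float64(0.017328699488427704), np.float64(0.1945), -12.2, np.float64(0.0153), array([376., 351.]), array([331., 346.]))
```

```bash
python3 - <<'E'
from h import *
p=bot.get_state()['eef_pos']
bot.move_l([p[0],p[1],.215],vel=.1);snap('b3')
turn(-28);snap('b4');show('up')
for n in('b3','b4'): print(n);look(cv2.imread(f'pics/{n}.png'),dict(np.load(f'pics/{n}.npz')),(260,480,200,420))
E
```

```text
up 8.02 q6 -90.1 p [0.4664 0.2659 0.2138] F [0.8 0.7 0.1] M [ 0.07 -0.01 -0.03] op 0.0597 ff 0.0
b3
  cand (np.float64(0.0013129424723848685), np.float64(0.1886), 167.7, np.float64(0.0166), array([329., 286.]), array([363., 289.]))
  cand (np.float64(0.017047317527396497), np.float64(0.1992), -12.3, np.float64(0.0155), array([363., 289.]), array([329., 286.]))
b4
```

```bash
python3 - <<'E'
from h import *
W={n:dict(np.load(f'pics/{n}.npz')) for n in('b1','b2','b3')}
r=lambda n,p:ray('wrist',*p,W[n])
print(tri(r('b2',(331,346)),r('b3',(329,286))),tri(r('b2',(376,351)),r('b3',(363,289))))
a=cv2.imread('pics/b3.png')[80:380,180:580];b=cv2.imread('pics/b4.png')[80:380,180:580]
s=bot.read_camera('scene');cv2.imwrite('pics/s2.png',s[...,::-1]);s0=cv2.imread('pics/scene.png')
z=lambda i:cv2.resize(i[215:290,325:425],(400,300),interpolation=2)
cv2.imwrite('pics/m.png',np.vstack([np.hstack([a,b]),np.hstack([z(s0),z(s[...,::-1])])]))
E
```

```text
(array([0.466106  , 0.26965617, 0.181481  ]), [0.00012251789555443396, 0.00012251789555433392]) (array([0.44952958, 0.2718803 , 0.18385426]), [3.8792766503412705e-06, 3.879276650313091e-06])
```

View pics/m.png

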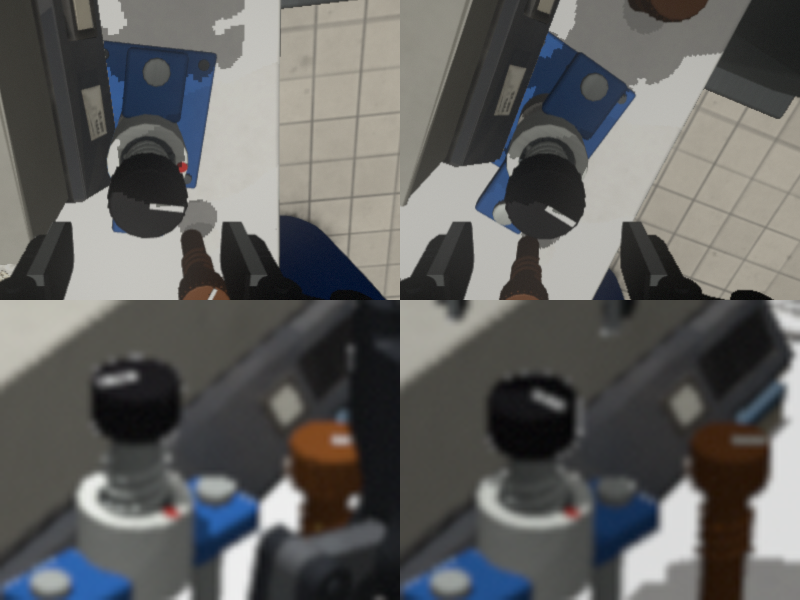

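The screw has dropped about 7 mm: scene knob lower, tri z ≈ 0.182, line at the dot. Now the first half turn forward, following the lead.

```bash
cat >> h.py <<'E'
def fwd(total,step=30):
    """helical clockwise turn about AX with the 16 mm lead, z trimmed by the vertical force"""
    s=bot.get_state();x=R.from_quat(s['tool_rot']).as_matrix()[:,0];a0=np.degrees(np.arctan2(x[1],x[0]));z0=s['eef_pos'][2];trim=0;d=0
    while d<total-.1:
        d=min(d+step,total)
        z=z0-.016*d/360+trim
        bot.move_l([*AX,z],vel=.003,attitude=quat(a0-d))
        s=show(f'{d:.0f}');f=s['force'];e=abs(np.degrees(np.linalg.norm(0)))
        if np.linalg.norm(f)>40 or abs(s['torque'][2])>1.5: print('STOP');return d
        if abs(f[2])>4: trim+=np.clip(f[2]*3e-5,-.0008,.0008)
    return d
E
python3 - <<'E'
from h import *
bot.reach([*AX,.2138],quat(292))
bot.move_l([*AX,.155],vel=.06);show('down')
bot.command_gripper(.03);show('grip');s,im=snap('f0')
look(im[...,::-1],s)
print(fwd(182))
s,im=snap('f1');look(im[...,::-1],s)
E
```

```text
down 9.45 q6 -90.2 p [0.4675 0.2661 0.1554] F [-0.1  0.2  0.4] M [0.05 0.01 0.01] op 0.0601 ff 0.0
grip 9.77 q6 -90.2 p [0.4675 0.2662 0.1556] F [-1.1  0.9  4.2] M [ 0.    0.18 -0.03] op 0.0386 ff 59.8
  cand (np.float64(0.00020938927728365747), np.float64(0.1873), 167.9, np.float64(0.0164), array([328., 361.]), array([368., 384.]))
  cand (np.float64(0.012225417800000223), np.float64(0.2007), -12.1, np.float64(0.0144), array([368., 384.]), array([328., 361.]))
  cand (np.float64(0.013803309632443594), np.float64(0.1994), 110.1, np.float64(0.0137), array([284., 380.]), array([284., 416.]))
  cand (np.float64(0.012244696636862373), np.float64(0.2133), -69.9, np.float64(0.0117), array([284., 416.]), array([284., 380.]))
30 10.49 q6 -60.3 p [0.4672 0.2658 0.1543] F [ 0.2 -1.5  2.3] M [-0.2   0.11  0.03] op 0.0387 ff 59.9
60 11.17 q6 -30.3 p [0.4675 0.2658 0.153 ] F [ 1.  -1.8  3.4] M [-0.48 -0.05 -0.02] op 0.0385 ff 59.9
90 11.84 q6 -0.3 p [0.4675 0.2654 0.1516] F [ 0.3 -4.6  3.4] M [-1.13 -0.26 -0.02] op 0.0387 ff 59.9
120 12.52 q6 29.7 p [0.4668 0.265  0.1502] F [-0.3 -6.3  5.1] M [-1.58  0.01  0.05] op 0.0387 ff 60.1
150 13.19 q6 59.7 p [0.4663 0.2652 0.1489] F [-1.1 -4.7  5.9] M [-1.42  0.28 -0.01] op 0.0382 ff 60.1
180 13.87 q6 89.7 p [0.4659 0.2655 0.1475] F [-2.8 -5.7  5.2] M [-1.19  0.61  0.  ] op 0.0384 ff 60.1
182 14.12 q6 91.7 p [0.4659 0.2655 0.1475] F [-1.8 -4.1  4.1] M [-1.23  0.65 -0.05] op 0.0386 ff 60.0
182
  cand (np.float64(0.0005151492253436878), np.float64(0.1772), -14.2, np.float64(0.0166), array([328., 361.]), array([367., 384.]))
  cand (np.float64(0.01163476410307744), np.float64(0.1907), 165.8, np.float64(0.0146), array([367., 384.]), array([328., 361.]))
```

```bash
python3 - <<'E'
from h import *
bot.command_gripper(.06);bot.dwell(.3);show('rel')
s,im=snap('g1');print('g1');look(im[...,::-1],s)
p=s['eef_pos'];bot.move_l([*AX,.2138],vel=.1)
s,im=snap('g2');print('g2');look(im[...,::-1],s,(260,480,200,420))
bot.reach([*AX,.2138],quat(292));s,im=snap('g3');print('g3');look(im[...,::-1],s,(260,480,200,420))
show('ready')
s=bot.read_camera('scene');cv2.imwrite('pics/s3.png',s[...,::-1])
E
```

```text
rel 14.81 q6 91.8 p [0.4673 0.2661 0.148 ] F [ 0.4 -0.3 -0.3] M [ 0.03 -0.02  0.03] op 0.0602 ff 0.0
g1
  cand (np.float64(0.0010055922223168767), np.float64(0.1769), -15.2, np.float64(0.0167), array([323., 360.]), array([362., 383.]))
  cand (np.float64(0.01124998265057768), np.float64(0.1905), 164.8, np.float64(0.0147), array([362., 383.]), array([323., 360.]))
g2
  cand (np.float64(0.0006301418017453722), np.float64(0.1776), -16.9, np.float64(0.0163), array([326., 280.]), array([351., 297.]))
  cand (np.float64(0.01098258041936819), np.float64(0.1991), 163.1, np.float64(0.0143), array([351., 297.]), array([326., 280.]))
g3
  cand (np.float64(0.013981390458890344), np.float64(0.153), 164.7, np.float64(0.0183), array([303., 255.]), array([328., 273.]))
  cand (np.float64(0.0006804953496741166), np.float64(0.1725), -15.3, np.float64(0.0165), array([328., 273.]), array([303., 255.]))
ready 18.44 q6 -90.2 p [0.4672 0.266  0.2138] F [-0.4  0.1 -0.1] M [ 0.02  0.02 -0.03] op 0.0599 ff 0.0
```

```bash
python3 - <<'E'
from h import *
bot.move_l([*AX,.148],vel=.06);show('down')
bot.command_gripper(.03);show('grip');s,im=snap('h0');look(im[...,::-1],s)
print(fwd(178))
bot.dwell(.5);show('end');s,im=snap('h1');look(im[...,::-1],s)
s=bot.read_camera('scene')[...,::-1];a=cv2.imread('pics/s2.png')
z=lambda i:cv2.resize(i[215:290,325:425],(400,300),interpolation=2)
cv2.imwrite('pics/m2.png',np.vstack([np.hstack([z(a),z(s)]),np.hstack([cv2.resize(im[...,::-1],(400,300)),cv2.resize(s,(400,300))])]))
E
```

```text
down 19.74 q6 -90.2 p [0.4675 0.2661 0.1484] F [-0.1  0.8  0.3] M [-0.03 -0.03 -0.02] op 0.06 ff 0.0
grip 20.06 q6 -90.2 p [0.4673 0.266  0.1484] F [-0.4 -0.4  2.9] M [-0.18  0.25 -0.03] op 0.0386 ff 59.9
  cand (np.float64(0.01648479302613107), np.float64(0.1632), 164.0, np.float64(0.0188), array([284., 326.]), array([323., 352.]))
  cand (np.float64(0.0012425361814261927), np.float64(0.1749), -16.0, np.float64(0.017), array([323., 352.]), array([284., 326.]))
  cand (np.float64(0.013318244699823713), np.float64(0.1896), 110.2, np.float64(0.0171), array([285., 375.]), array([285., 419.]))
  cand (np.float64(0.011465539119360123), np.float64(0.2068), -69.8, np.float64(0.0142), array([285., 419.]), array([285., 375.]))
30 20.78 q6 -60.3 p [0.4677 0.2661 0.1472] F [0.5 0.3 1.8] M [-0.06 -0.23  0.06] op 0.0386 ff 60.1
60 21.46 q6 -30.3 p [0.4674 0.2654 0.1458] F [ 0.3 -2.4  2.5] M [-0.77 -0.26 -0.05] op 0.0382 ff 60.2
90 22.13 q6 -0.3 p [0.4671 0.2649 0.1445] F [ 0.2 -5.8  3.4] M [-1.37 -0.09 -0.01] op 0.0384 ff 60.4
120 22.81 q6 29.7 p [0.4666 0.2648 0.143 ] F [-1.7 -5.9  5.3] M [-1.37  0.21 -0.  ] op 0.0386 ff 60.4
150 23.48 q6 59.7 p [0.4659 0.265  0.1417] F [-1.6 -4.9  5.6] M [-1.19  0.62 -0.06] op 0.0387 ff 60.5
178 24.12 q6 87.6 p [0.4656 0.2655 0.1405] F [-5.1 -3.2  4.7] M [-1.    1.05  0.04] op 0.0383 ff 60.4
178
end 24.62 q6 87.6 p [0.4657 0.2655 0.1405] F [-4.4 -3.8  5.4] M [-1.01  1.06  0.01] op 0.0384 ff 60.4
  cand (np.float64(0.017939666548551853), np.float64(0.1535), -13.1, np.float64(0.019), array([284., 326.]), array([324., 352.]))
  cand (np.float64(0.002319859427594774), np.float64(0.1647), 166.9, np.float64(0.0174), array([324., 352.]), array([284., 326.]))
```

View pics/m2.png

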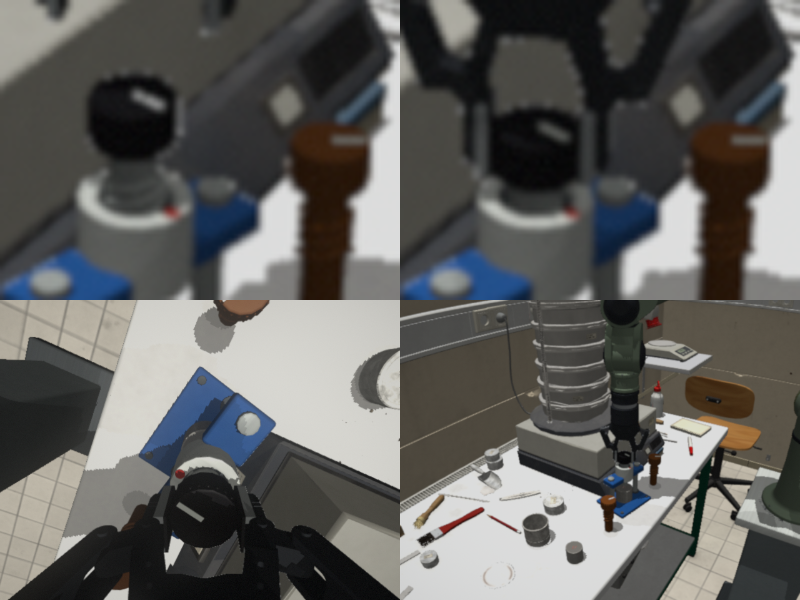

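The line is back at the dot (167°, about 361° turned), the knob is about 15 mm lower than after the drop, it is still gripped, and the bystanders have not moved.

```bash
python3 -c "
from bench import bot
print(bot.close_job())"
```

```text
the job is handed in; nothing more can be done
None
```

I turned the screw back about 114° until it dropped into the thread, then forward about one full turn (361° measured), and handed the job in with the knob still gripped and the loose things in view unmoved.

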